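Fit the mounting stud through a stack of spacer rings

TASK

On the studio desk, square up the three loose spacer rings on the slotted rail so that their holes line up over the slot. Then take the long mounting stud from the black parking block and pass it down through all three rings, feel gently along the slot for the hidden socket, and push the stud fully home so that its collar sits on the top ring; let go and leave it standing there. Never force the stud against the rings or the rail, and leave the short spare stud parked.

Things in the scene. Friction and masses are not known exactly. Their poses are not given: they have to be found in the camera images.
- rail: Fixed aluminium rail on the desk, 70 wide (its x) x 260 long (its y) x 36 high, black end caps 45 long at both ends. Origin: middle of its underside, at desk height; z up.
- slot_top (a point): Middle of the rail's top face (height 36), on the slot's centre line. The slot is 18 wide, runs along the rail's y between the end caps, and cuts through 8 mm thick lips, from height 36 down to 28, with rounded edges.
- slot_floor (a point): Point on the slot's floor (height 28), under slot_top: a fixed steel strip with one upright round socket hole, 17.6 wide, 1 mm chamfer, 24 deep. The hole is on the slot's centre line, at an unknown place within 12 either way along y of this point, covered by the rings. Find it by feel: the stud's foot rests on the strip until it is over the hole, then sinks.
- ring_low_centre (a point): Centre (half-way up) of the lowest of three equal loose steel rings: outside diameter 50, hole 18, thickness 12, 70 g; z is the axis. They lie flat in a staggered stack on the rail (top at height 72), each shifted 4 to 8 from the one under it; the lowest is within 12 along and 3 across of the rail's middle.
- ring_mid_centre (a point): Centre of the middle ring of the stack (same size).
- ring_top_centre (a point): Centre of the top ring of the stack (same size).
- stud_grip (a point): Middle of the round grip (24 in diameter, 44 long, at the top) of the long loose steel stud, which stands upright in one hole of the parking block; z is its axis, upward. This point is 92 above the foot, 28 above the underside of the collar (32 in diameter, 6 thick), 22 below the top. About 160 g. Fully home on the rail this point is at height 100.
- stud_foot (a point): Middle of the end of the stud's shaft, 92 below stud_grip. The shaft is 16 in diameter and 64 long, up to the collar, with a chamfer 2 high and 1.2 wide at the foot. Fully home the foot is at height 8.
- spare_grip (a point): Middle of the grip of the short spare stud in the other hole of the block: same grip and collar, shaft only 36 long, so its collar rests on the block and it stands 24 lower. Leave it parked.
- block: Fixed black parking block 60 (its x) x 150 (its y) x 50 high; origin: middle of the underside at desk height. Two upright holes, 18 wide and 40 deep, at its y = -40 and +40, one holding the stud and the other the spare.
There are look-alikes about, which are no part of the job. Leave any green, orange or purple look-alike of the part that bears ring_mid_centre alone.

How it is judged:
By the outcome, as a careful person would: the job done as asked, in the order asked, and still so for the second after the job is handed in, with the robot touching nothing.
It also fails if it takes over 72 s, if anything falls off the work surface, if the arm or the gripper's body presses on something with over 40 N, if the wrist force passes 120 N, or if a joint passes its speed limit or range.

ROBOT

A 6-joint arm with a two-finger parallel gripper is mounted at the origin on the work surface. World frame = base frame: x ahead of the robot, y to its left, z up, the work surface at z = 0. Lengths are in m, angles in rad, forces in N, time in s.
With the tool pointing down it reaches from about 0.35 to 0.875 m from the base axis. Payload 4.2 kg.
Tool frame: the origin (TCP) lies on the centre line of the jaws, within the pads' length; the fingertips stand 22 mm ahead of it and the grasp point (between the pads) lies 3 mm ahead of it; y points along the fingers, z is the direction in which the jaws open and shut, and the axes are right-handed (so a half turn about y gives the same grasp; the last joint's range is limited). The gripper opens to 85 mm and grips with 20 to 120 N. Pads are 22 mm wide; open, the fingers measure 114 mm over their backs; the gripper's body (76 mm by 85 mm) begins 54 mm behind the grasp point. The pads swing forward as they close: fully open they stand 13 mm farther back than shut.
Start: joints at [1.385, 0.385, 0.008, 0, -1.194, -0.259], TCP at [0.269, 0.564, 0.253] pointing down, gripper open.
Joint ranges: [-3.14, 3.14], [-1.21, 2.06], [-1.07, 1.41], [-3.16, 2.05], [-2.99, -0.16], [-3.1, 3.1]. Speed limits (rad/s): [2.79, 2.79, 3.14, 3.14, 3.14, 3.14].

INTERFACE

Orientations are given as a 3x3 rotation matrix whose columns are the frame's x, y, z axes.
In Python, from bench import bot gives the robot as it stands. Calls block until the motion is done:
- bot.move_pose(position, orientation): joint-space move of the TCP to a pose.
- bot.move_linear(position, rot=None, vel=0.15, force_limit=None): straight line of the TCP; rot=None keeps the orientation; vel is the mean speed in m/s. With force_limit (N) it stops when the force on the tool has changed by that much, and returns True; else False.
- bot.set_joints(angles): joint-space move.
- bot.set_gripper(opening, grip_force=None): finger opening in m; grip_force is the grip in N (None keeps the last); returns when the fingers have stopped.
- bot.wait(seconds).
- bot.inverse_kinematics(position, orientation): joint angles nearest the present ones, or None.
- bot.snapshot(name): name is "scene" or "top" or "wrist"; returns a dict with "pixels" (420x560x3 uint8, red, green, blue), "fx", "fy", "cx", "cy" (pixels), "R" (3x3) and "t" (3): a world point X has camera coordinates R X + t. Camera axes: x right, y down, z forward; pixel columns grow to the right and rows downward; lengths in m; the calibration is good to about 2 mm. A picture is of the moment at which its call begins. There is no depth.
A pose or a line that the arm cannot do raises bot.IKError and nothing moves.
- bot.hand_in(): hands the job in, once; it reports no verdict.
Readings, each from a call of its own:
- bot.get_t(): time.
- bot.get_qpos(): joint angles.
- bot.get_qd(): joint speeds.
- bot.get_tau(): joint torques, N m.
- bot.get_tool_pos(): TCP position.
- bot.get_ee_rot(): TCP orientation.
- bot.get_wrist_force(): force on the tool from outside, world axes, zero at the start.
- bot.get_ft_torque(): the same for the moment, N m.
- bot.get_finger_gap(): finger opening in m.
Only numpy, scipy, OpenCV 4.12 (cv2) and the standard library are available. Lean on these libraries where they do the work, as an engineer would, in place of code of your own. Each camera call takes 0.05 s, during which the arm holds its last target.

## Working session

There is one attempt and no reset: what is moved stays moved. The work goes in short steps, each a Python script; the robot and the scene stay as the last script left them, time stands still between calls to the robot, and variables do not carry over. Pictures are saved under pics/ and viewed, and the job is handed in when it is done.

```bash
ls; mkdir -p pics; python3 - <<'E'
from bench import bot
import cv2,pickle
for n in ["scene","top","wrist"]:
    s=bot.snapshot(n); cv2.imwrite(f"pics/a_{n}.png",s["pixels"][:,:,::-1]); pickle.dump(dict(s),open(f"a_{n}.pkl","wb"))
    print(n,s["fx"],s["cx"],s["cy"],s["R"],s["t"])
print(bot.get_t(),bot.get_ee_rot(),bot.get_tool_pos())
E
```

```text
pics
scene 413.3564870845416 274.24007654179815 203.21886814689103 [[ 0.10255102  0.99472559 -0.00207245]
 [ 0.49154465 -0.05248676 -0.86926923]
 [-0.86479312  0.08812575 -0.49433462]] [-0.06267023 -0.16536036  1.29967097]
top 533.2408609501631 279.47043930644327 208.8917718181649 [[ 0.00325633 -0.99993523  0.01090601]
 [-0.98257118 -0.0052264  -0.18581322]
 [ 0.18585819 -0.01011087 -0.98252456]] [-0.00535854  0.55553441  1.25154555]
wrist 292.154944638842 279.42105893561165 210.8780160404242 [[-0.42953989 -0.90304672  0.00144919]
 [-0.85491645  0.4071623   0.32146029]
 [-0.29088371  0.13684108 -0.94692195]] [ 0.6247112  -0.04081481  0.38011375]
0.15 [[-9.02632810e-01 -6.14821863e-04 -4.30411004e-01]
 [ 4.30411426e-01 -1.56569888e-03 -9.02631460e-01]
 [-1.18936471e-04 -9.99998585e-01  1.67787754e-03]] [0.26873007 0.56383064 0.25247024]
```

View pics/a_scene.png

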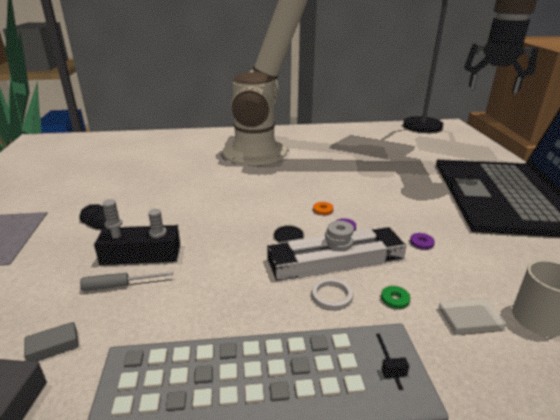

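View pics/a_top.png

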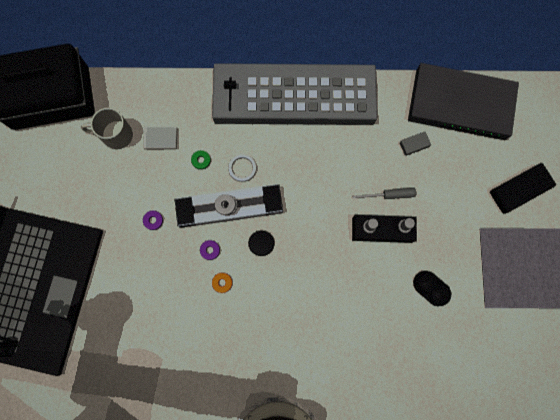

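View pics/a_wrist.png

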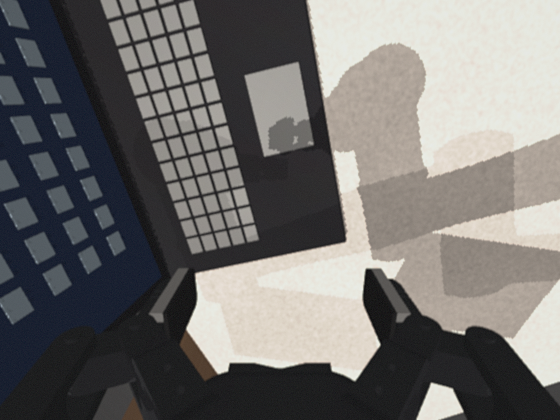

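Scene view: the ring stack is on the rail near (340,233), and the parking block at (138,240) holds a taller stud at (112,215) and a shorter one at (155,222). The top view shows the stack at (225,204) and the block at (385,228). Next come enlarged crops.

```bash
cat > h.py <<'E'
import numpy as np,cv2
from bench import bot
def ray(s,u,v):
    d=np.array([(u-s["cx"])/s["fx"],(v-s["cy"])/s["fy"],1.0]); R=np.array(s["R"]);t=np.array(s["t"])
    return -R.T@t, R.T@d
def onz(s,u,v,z):
    o,d=ray(s,u,v); return o+d*(z-o[2])/d[2]
def proj(s,X):
    c=np.array(s["R"])@np.array(X)+np.array(s["t"]); return np.array([s["fx"]*c[0]/c[2]+s["cx"],s["fy"]*c[1]/c[2]+s["cy"]])
def crop(s,name,x0,y0,x1,y1,k):
    im=s["pixels"][y0:y1,x0:x1,::-1]; cv2.imwrite(name,cv2.resize(im,None,fx=k,fy=k,interpolation=cv2.INTER_CUBIC))
E
python3 - <<'E'
from h import *
import pickle
s=pickle.load(open("a_top.pkl","rb")); crop(s,"pics/b_top1.png",165,170,295,240,6); crop(s,"pics/b_top2.png",345,205,425,250,9)
t=pickle.load(open("a_scene.pkl","rb")); crop(t,"pics/b_sc.png",80,190,190,270,7)
for z,u,v in [(.072,225,204),(.05,385,222),(.1,408,224),(.1,372,225)]: print(onz(s,u,v,z))
E
```

```text
[0.56307878 0.12844503 0.072     ]
[ 0.52473246 -0.26090556  0.05      ]
[ 0.51200766 -0.30428268  0.1       ]
[ 0.50921065 -0.21955448  0.1       ]
```

View pics/b_top1.png

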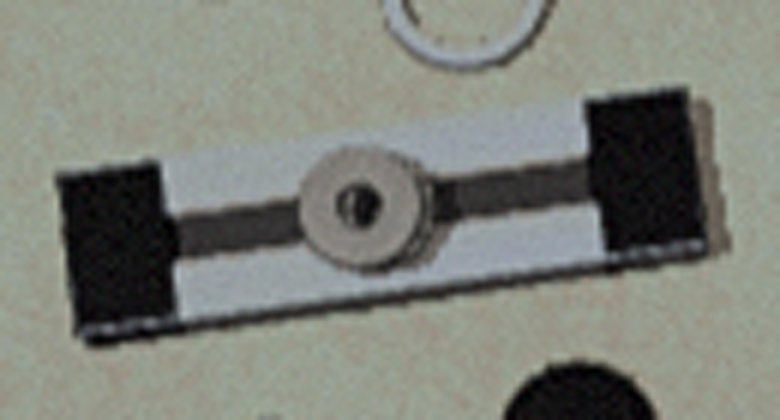

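View pics/b_top2.png

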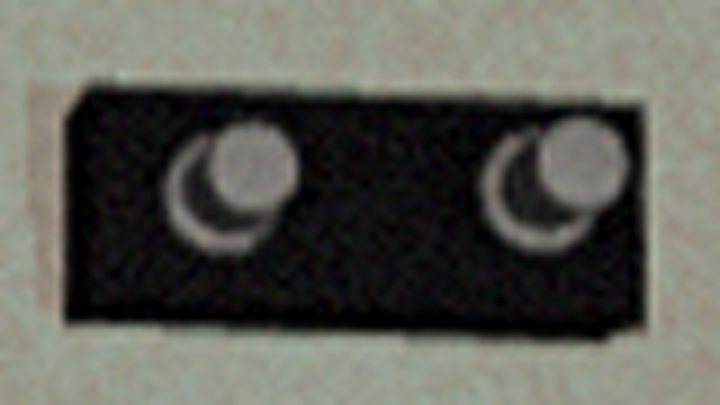

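View pics/b_sc.png

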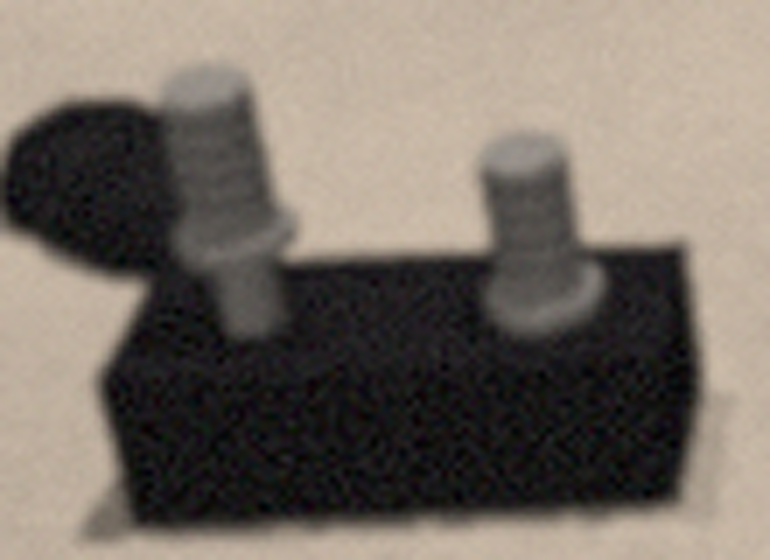

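Candidates for the stud in the block: scene (112,215), top (408,224) stands clear of the block with bare shaft showing, so it is the long stud. Scene (155,222), top (372,225) has its collar on the block, so it is the spare. Of the rings, only the grey staggered stack on the rail fits. The white, purple, orange and green ones on the desk are look-alikes. Next: coarse rail pose, then wrist views from two opposite yaws, so that any camera offset cancels.

```bash
cat >> h.py <<'E'
def Rdown(a):
    """tool y down, tool z (closing axis) at yaw a in the world"""
    y=np.array([0,0,-1.]); z=np.array([np.cos(a),np.sin(a),0]); x=np.cross(y,z); return np.column_stack([x,y,z])
E
python3 - <<'E'
from h import *
import pickle
s=pickle.load(open("a_top.pkl","rb"))
P=lambda u,v,z,k,x0,y0: onz(s,u/k+x0,v/k+y0,z)
c=[P(*q,.036,6,165,170) for q in [(57,175),(78,330),(688,90),(705,245)]]
for q in c: print(q)
print("mid",np.mean(c,0)); 
a=P(175,237,.036,6,165,170);b=P(590,180,.036,6,165,170);d=a-b; print("slot",a,b,np.linalg.norm(d), np.arctan2(d[1],d[0]))
print("ring top",P(360,208,.072,6,165,170))
c=[P(*q,.05,9,345,205) for q in [(70,90),(645,103),(645,325),(68,318)]]
for q in c: print(q)
print(np.mean(c,0)); d=c[0]-c[1];print(np.arctan2(d[1],d[0]))
# stud top z: foot at 10 => grip 102, top 124
print("stud top",P(583,163,.124,9,345,205),"spare",P(253,167,.1,9,345,205))
yaw=bot.get_ee_rot()
for a in np.arange(-3,3.2,.39):
    q=bot.inverse_kinematics([.56,.128,.25],Rdown(a)); print(round(a,2),None if q is None else np.round(q,2))
E
```

```text
[0.58174518 0.25712604 0.036     ]
[0.5170044  0.24597113 0.036     ]
[ 0.61930613 -0.00343939  0.036     ]
[ 0.55374873 -0.01065835  0.036     ]
mid [0.56795111 0.12224986 0.036     ]
slot [0.55594693 0.20760585 0.036     ] [0.58084891 0.03698784 0.036     ] 0.17242567680301107 1.715724675227383
ring top [0.56144257 0.12840868 0.072     ]
[ 0.54169037 -0.18245813  0.05      ]
[ 0.53891065 -0.33910014  0.05      ]
[ 0.47810782 -0.33638336  0.05      ]
[ 0.47928216 -0.18052497  0.05      ]
[ 0.50949775 -0.25961665  0.05      ]
1.5530525154275319
stud top [ 0.51023146 -0.30235129  0.124     ] spare [ 0.51265288 -0.22226555  0.1       ]
-3.0 [ 0.51  0.3  -0.12  0.   -1.14 -0.37]
-2.61 [ 0.51  0.3  -0.12  0.   -1.14  0.02]
-2.22 [ 0.51  0.3  -0.12  0.   -1.14  0.41]
-1.83 [ 0.51  0.3  -0.12  0.   -1.14  0.8 ]
-1.44 [ 0.51  0.3  -0.12  0.   -1.14  1.19]
-1.05 [ 0.51  0.3  -0.12  0.   -1.14  1.58]
-0.66 [ 0.51  0.3  -0.12  0.   -1.14  1.97]
-0.27 [ 0.51  0.3  -0.12  0.   -1.14  2.36]
0.12 [ 0.51  0.3  -0.12  0.   -1.14  2.75]
0.51 None
0.9 [ 0.51  0.3  -0.12  0.   -1.14 -2.75]
1.29 [ 0.51  0.3  -0.12  0.   -1.14 -2.36]
1.68 [ 0.51  0.3  -0.12  0.   -1.14 -1.97]
2.07 [ 0.51  0.3  -0.12  0.   -1.14 -1.58]
2.46 [ 0.51  0.3  -0.12  0.   -1.14 -1.19]
2.85 [ 0.51  0.3  -0.12  0.   -1.14 -0.8 ]
```

```bash
python3 - <<'E'
from h import *
import pickle
for n,a in [("w1",.144-np.pi),("w2",.144)]:
    bot.move_pose([.566,.128,.19],Rdown(a)); s=bot.snapshot("wrist"); print(bot.get_t(),bot.get_tool_pos())
    pickle.dump(dict(s),open(n+".pkl","wb")); cv2.imwrite(f"pics/{n}.png",s["pixels"][:,:,::-1])
    print(-np.array(s["R"]).T@s["t"], proj(s,[.566,.128,.036]))
    if n=="w1": print(bot.get_wrist_force())
E
```

```text
2.125 [0.56599354 0.12901491 0.19015185]
[0.57847502 0.0473652  0.30997759] [280.20205437 199.62495729]
[-0.16354146  0.08777747 -0.49821612]
4.825 [0.56599371 0.1280121  0.18999604]
[0.55462543 0.21035998 0.30981407] [278.73398907 201.55201512]
```

View pics/w1.png

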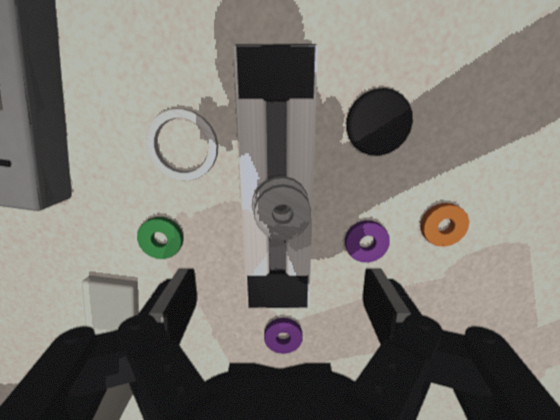

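View pics/w2.png

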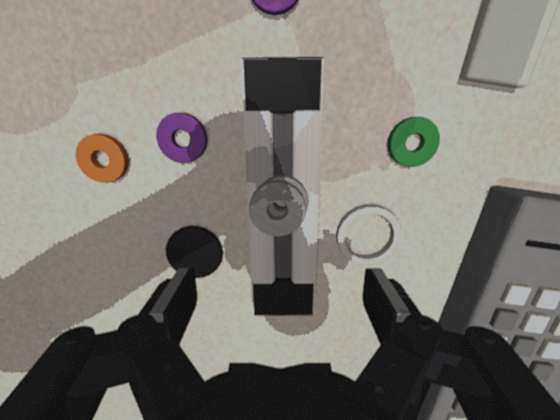

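w1: the rail is upright, with its slot near column 277 and the ring stack at (283,211). w2: slot near column 283, stack at (279,205). Next, fit the slot edges, the cap sides and the ring circles.

```bash
python3 - <<'E'
from h import *
import pickle
def edges(s,rows,c0,c1,c2,n):
    g=cv2.GaussianBlur(cv2.cvtColor(s["pixels"],cv2.COLOR_RGB2GRAY).astype(np.float32),(3,5),1)
    L=[];R=[]
    for r in rows:
        d=np.gradient(g[r]);
        l=c0+np.argmin(d[c0:c1]); q=c1+np.argmax(d[c1:c2])
        L.append(onz(s,l,r,.036)[:2]);R.append(onz(s,q,r,.036)[:2])
    return np.array(L),np.array(R)
def line(P): # angle, point
    v=cv2.fitLine(P.astype(np.float32),cv2.DIST_HUBER,0,1e-4,1e-4).ravel(); 
    if v[1]<0: v[:2]*=-1
    return v
a=.144; ex=np.array([np.cos(a),np.sin(a)])
res={}
for n,spec in {"w1":[("slotA",range(104,170),262,277,295),("slotB",range(245,273),262,277,292),("cap",range(50,95),225,275,330),("cap2",range(280,303),238,277,320)],
               "w2":[("slotA",range(116,170),266,283,300),("slotB",range(240,280),266,283,300),("cap",range(64,106),232,283,335),("cap2",range(288,310),245,283,325)]}.items():
    s=pickle.load(open(n+".pkl","rb"))
    for nm,rows,*c in spec:
        L,R=edges(s,rows,*c); 
        if False: pass
        l=line(L);r=line(R)
        if nm.startswith("cap"):  # dark cap on bright: same signs
            pass
        print(n,nm,"ang",np.round([np.arctan2(l[1],l[0]),np.arctan2(r[1],r[0])],4),"x(mm) med",np.round([np.median(L@ex)*1e3,np.median(R@ex)*1e3],2),"mid",np.round((np.median(L@ex)+np.median(R@ex))/2*1e3,2),"w",np.round((np.median(R@ex)-np.median(L@ex))*1e3,2))
E
python3 - <<'E'
from h import *
import pickle
s=pickle.load(open("w1.pkl","rb")); crop(s,"pics/c1.png",235,165,330,255,8)
s=pickle.load(open("w2.pkl","rb")); crop(s,"pics/c2.png",232,160,327,250,8)
E
```

```text
Traceback (most recent call last):
TypeError: edges() missing 1 required positional argument: 'n'
```

View pics/c1.png

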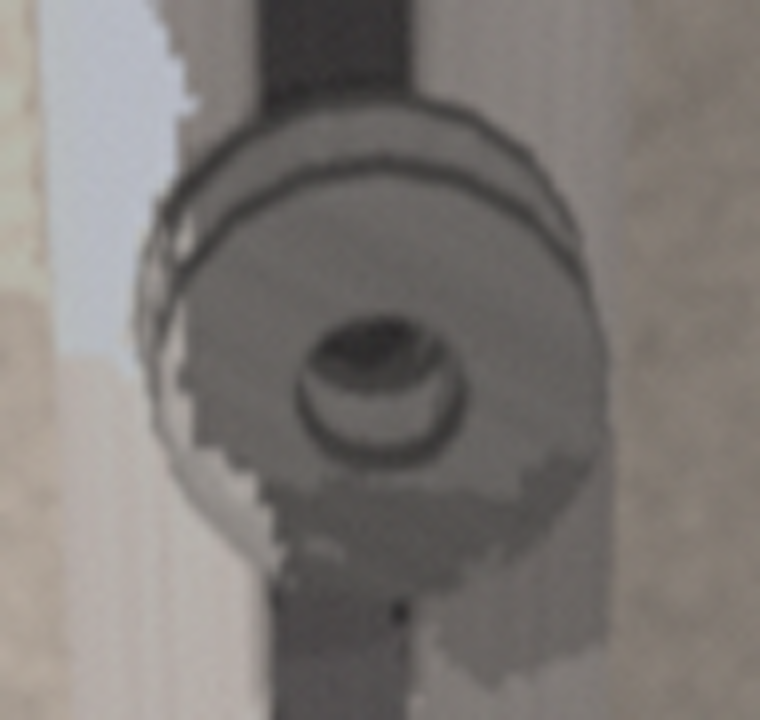

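View pics/c2.png

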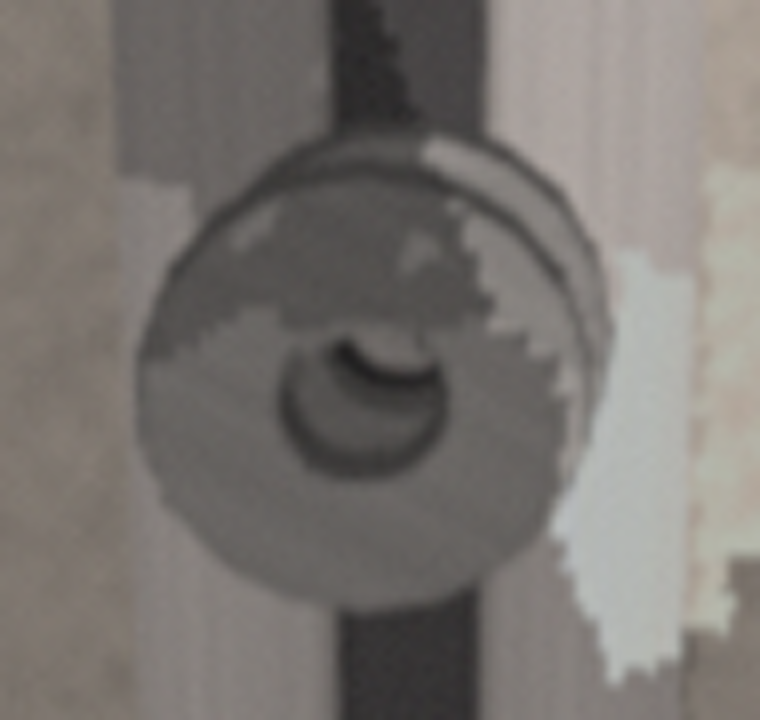

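```bash
cat > edges.py <<'E'
from h import *
import pickle
def edges(s,rows,c0,c1,c2):
    g=cv2.GaussianBlur(cv2.cvtColor(s["pixels"],cv2.COLOR_RGB2GRAY).astype(np.float32),(3,5),1)
    L=[];R=[]
    def sub(d,i): 
        a,b,c=d[i-1],d[i],d[i+1]; k=a-2*b+c
        return i+(0 if k==0 else np.clip(.5*(a-c)/k,-1,1))
    for r in rows:
        d=np.gradient(g[r])
        l=sub(d,c0+np.argmin(d[c0:c1])); q=sub(d,c1+np.argmax(d[c1:c2]))
        L.append(onz(s,l,r,.036)[:2]);R.append(onz(s,q,r,.036)[:2])
    return np.array(L),np.array(R)
a=.144; ex=np.array([np.cos(a),np.sin(a)]);ey=np.array([-np.sin(a),np.cos(a)])
if __name__=="__main__":
    for n,spec in {"w1":[("slotA",range(104,170),262,277,295),("slotB",range(245,273),262,277,292),("cap",range(50,95),225,275,330),("cap2",range(280,303),238,277,320)],
               "w2":[("slotA",range(116,170),266,283,300),("slotB",range(240,280),266,283,300),("cap",range(64,106),232,283,335),("cap2",range(288,310),245,283,325)]}.items():
        s=pickle.load(open(n+".pkl","rb"))
        for nm,rows,*c in spec:
            L,R=edges(s,rows,*c); l,r=np.median(L@ex)*1e3,np.median(R@ex)*1e3
            print(n,nm,"y",round(np.median(L@ey)*1e3,1),"L",round(l,2),"R",round(r,2),"mid",round((l+r)/2,2),"w",round(r-l,2))
    for n,u,v in [("w1",282.6,213.75),("w2",277.5,209.75)]:
        X=onz(pickle.load(open(n+".pkl","rb")),u,v,.072)[:2]; print(n,X,X@ex*1e3,X@ey*1e3)
E
python3 edges.py
```

```text
w1 slotA y -14.5 L 591.64 R 573.09 mid 582.37 w -18.54
w1 slotB y 109.9 L 591.04 R 572.18 mid 581.61 w -18.86
w1 cap y -67.9 L 615.6 R 550.16 mid 582.88 w -65.44
w1 cap2 y 149.6 L 613.99 R 548.68 mid 581.33 w -65.31
w2 slotA y 102.0 L 572.4 R 591.41 mid 581.91 w 19.01
w2 slotB y -18.0 L 573.27 R 591.92 mid 582.6 w 18.66
w2 cap y 151.0 L 548.7 R 614.24 mid 581.47 w 65.54
w2 cap2 y -66.1 L 549.95 R 615.69 mid 582.82 w 65.73
w1 [0.56372606 0.12967877] 576.5007137344297 47.44028015765776
w2 [0.56451176 0.13140161] 577.5255112037668 49.03254384573345
```

```bash
python3 - <<'E'
from edges import *
a=.1505; ex=np.array([np.cos(a),np.sin(a)]);ey=np.array([-np.sin(a),np.cos(a)])
for n,cols,r0 in [("w1",[250,256,300,306],(36,56,86,110,262,284,298,316)),("w2",[256,262,302,308],(50,68,98,122,272,295,306,324))]:
    s=pickle.load(open(n+".pkl","rb")); g=cv2.GaussianBlur(cv2.cvtColor(s["pixels"],cv2.COLOR_RGB2GRAY).astype(np.float32),(5,3),1)
    out=[]
    for k in range(4):
        ys=[]
        for c in cols:
            d=np.abs(np.gradient(g[:,c])); r=r0[2*k]+np.argmax(d[r0[2*k]:r0[2*k+1]]); ys.append(onz(s,c,r,.036)[:2]@ey*1e3)
        out.append(np.median(ys))
    print(n,np.round(out,1),"mid outer",(out[0]+out[3])/2,"mid inner",(out[1]+out[2])/2)
for n,u,v in [("w1",282.6,213.75),("w2",277.5,209.75)]:
    X=onz(pickle.load(open(n+".pkl","rb")),u,v,.072)[:2]; print(n,X@ex*1e3,X@ey*1e3)
ex0=np.array([np.cos(.144),np.sin(.144)]);ey0=np.array([-ex0[1],ex0[0]])
for x,y in [(582.48,-16.2),(581.76,106),(582.85,-67),(581.4,150.3)]: print((x*ex0+y*ey0)@ex,(x*ex0+y*ey0)@ey)
E
```

```text
w1 [-93.6 -51.1 125.8 166.6] mid outer 36.46599048890828 mid inner 37.365555316691015
w2 [168.8 126.4 -50.2 -91.5] mid outer 38.64441300679516 mid inner 38.096536818899885
w1 576.7968948493789 43.69204973285647
w2 577.8320203110391 45.277618647835226
582.3623958948093 -19.98575111566623
582.4367055115717 102.21634738546777
582.4021904037404 -70.78708295250944
582.3646610889014 146.51775153478525
```

Slot centre line: x' = 582.4 mm in rail axes with yaw 0.1505 (w1 and w2 agree within 0.1). Rail middle: y' ≈ 37.7. Top ring at (577.3, 44.5), i.e. 5 across and 7 along, which fits the description. Now square the stack: close along the rail first, then across.

```bash
cat >> h.py <<'E'
A=.1505; EX=np.array([np.cos(A),np.sin(A),0]);EY=np.array([-np.sin(A),np.cos(A),0])
def W(x,y,z): return x*EX+y*EY+np.array([0,0,z])   # rail axes -> world (m)
def loc(X): return np.round([X@EX*1e3,X@EY*1e3,X[2]*1e3],2)
XS=.5824
E
python3 - <<'E'
from h import *
R=Rdown(A-np.pi/2)
bot.move_pose(W(XS,.040,.12),R); bot.set_gripper(.078,20)
print(bot.get_t(),bot.get_finger_gap())
f0=bot.get_wrist_force()
h=bot.move_linear(W(XS,.040,.050),vel=.08,force_limit=3)
print(h,loc(bot.get_tool_pos()),bot.get_wrist_force()-f0,bot.get_t())
s=bot.snapshot("wrist"); cv2.imwrite("pics/d.png",s["pixels"][:,:,::-1])
E
```

```text
6.4667 0.0776993082855433
False [582.87  40.12  50.52] [-0.8359192   0.48863486 -0.68976344] 7.4917
```

View pics/d.png

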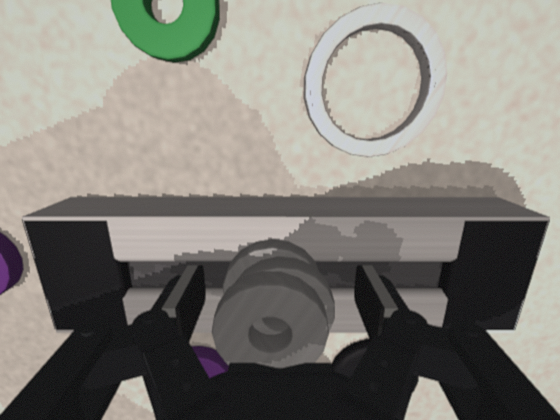

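No touch at TCP 50.5 mm, as the geometry predicts, and the picture shows both fingers straddling the stack (rings at (272,310)). Closing.

```bash
python3 - <<'E'
from h import *
def sq(x,y,R,g0=.058,z=.0575):
    f0=bot.get_wrist_force()
    h=bot.move_linear(W(x,y,z),R,vel=.06,force_limit=8); f1=bot.get_wrist_force()
    bot.set_gripper(.056,20); 
    bot.set_gripper(.045,20); print("gap",bot.get_finger_gap(),h,loc(bot.get_tool_pos()),np.round(f1-f0,1),np.round(bot.get_wrist_force()-f1,1),bot.get_t())
    bot.set_gripper(.064)
R=Rdown(A-np.pi/2)
sq(XS,.040,R)
bot.move_linear(W(XS,.040,.105),vel=.15)
bot.move_pose(W(XS,.040,.106),Rdown(A-np.pi)); print(loc(bot.get_tool_pos()),bot.get_t())
bot.set_gripper(.074)
sq(XS,.040,Rdown(A-np.pi))
s=bot.snapshot("wrist"); cv2.imwrite("pics/e.png",s["pixels"][:,:,::-1])
E
```

```text
gap 0.04949696750924676 False [583.37  40.7   58.1 ] [-0.1  0.1  1.3] [-0.4  3.9  3.5] 8.3833
[582.09  39.93 105.36] 10.5417
gap 0.04998106282543182 False [581.93  39.87  57.87] [ 0.7  0.3 -0.3] [-4.2 -0.   6. ] 12.3
```

View pics/e.png

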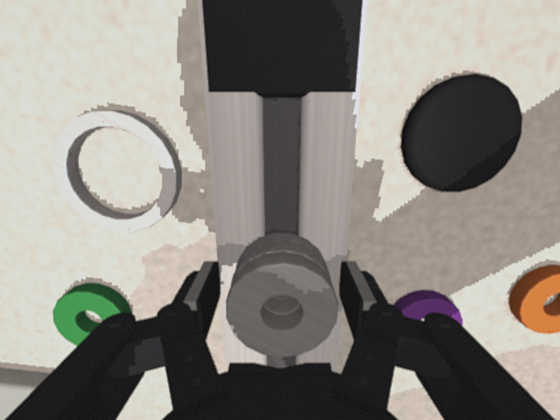

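The rings look stacked, with the hole at (282,312), but this view is oblique. I'll raise the arm and check each ring's edge against where it should be.

```bash
python3 - <<'E'
from h import *
import pickle
print(bot.get_t(),loc(bot.get_tool_pos()))
bot.move_linear(W(XS,.078,.17),vel=.2); bot.wait(.15); print(loc(bot.get_tool_pos()))
s=bot.snapshot("wrist"); pickle.dump(dict(s),open("w3.pkl","wb")); print(bot.get_t(), loc(-np.array(s["R"]).T@s["t"]))
im=cv2.resize(s["pixels"][:,:,::-1],None,fx=1,fy=1).copy()
cv2.imwrite("pics/f0.png",im)
u0,v0=proj(s,W(XS,.040,.072)).astype(int); print(u0,v0)
x0,y0=u0-50,v0-45; k=8
im=cv2.resize(s["pixels"][y0:y0+90,x0:x0+100,::-1],None,fx=k,fy=k,interpolation=cv2.INTER_CUBIC)
for z,c in [(.072,(0,0,255)),(.060,(0,255,0)),(.048,(255,0,0))]:
    for r in (.025,.009):
        if r==.009 and z<.07: continue
        p=np.array([(proj(s,W(.5820+r*np.cos(t),.0403+r*np.sin(t),z))-[x0,y0]+.5)*k-.5 for t in np.linspace(0,6.283,60)])
        cv2.polylines(im,[p.astype(np.int32)],True,c,1)
cv2.imwrite("pics/f.png",im)
E
```

```text
12.6417 [582.71  40.06  57.34]
[581.51  77.36 168.21]
13.5833 [582.42  -4.98 288.12]
278 175
```

View pics/f.png

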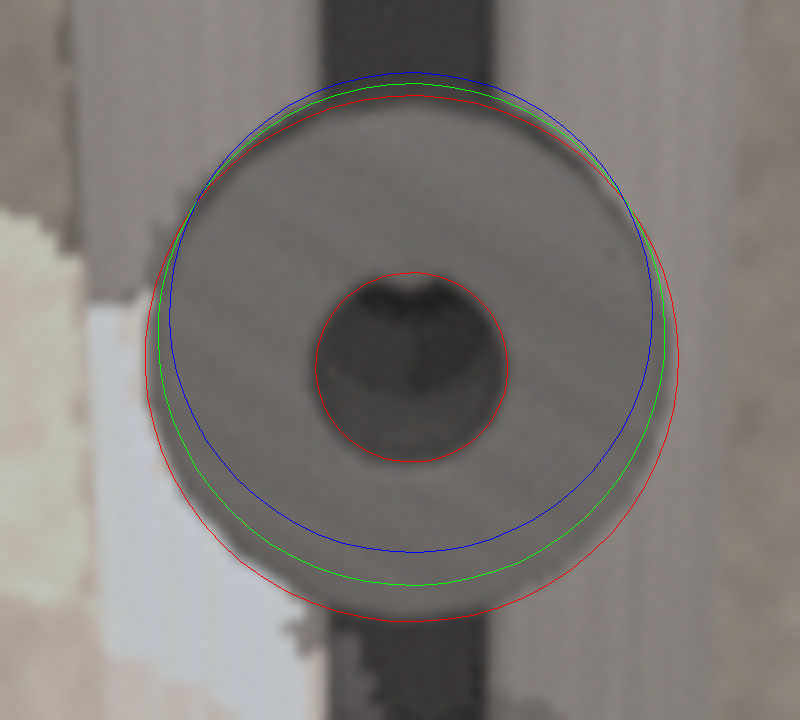

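The drawn check circles fit: all three rings are concentric at about (582.0, 40.3) and the slot shows through the hole at (411,365) in the crop. Now the long stud.

```bash
python3 - <<'E'
from h import *
import pickle
R=Rdown(A-np.pi)
bot.set_gripper(.05)
bot.move_pose([.509,-.299,.205],R); bot.wait(.1)
s=bot.snapshot("wrist"); pickle.dump(dict(s),open("w4.pkl","wb")); print(bot.get_t(), bot.get_tool_pos(),-np.array(s["R"]).T@s["t"])
cv2.imwrite("pics/g0.png",s["pixels"][:,:,::-1]); u,v=proj(s,[.509,-.299,.124]);print(u,v); u,v=int(u),int(v)
crop(s,"pics/g.png",u-60,v-50,u+60,v+50,6)
print(u-60,v-50)
E
```

```text
15.7333 [ 0.50953138 -0.29808343  0.2049147 ] [ 0.52260848 -0.37950309  0.32471397]
281.0278666022025 227.97637670861675
221 177
```

View pics/g0.png

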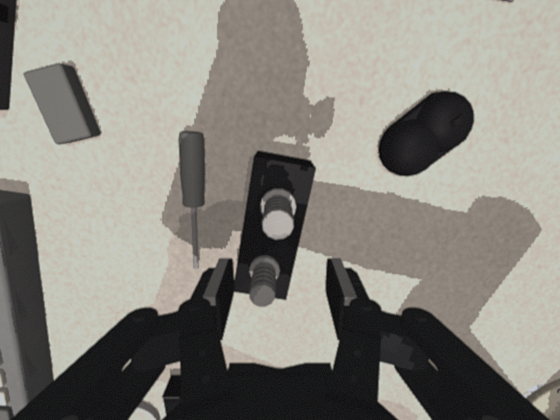

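View pics/g.png

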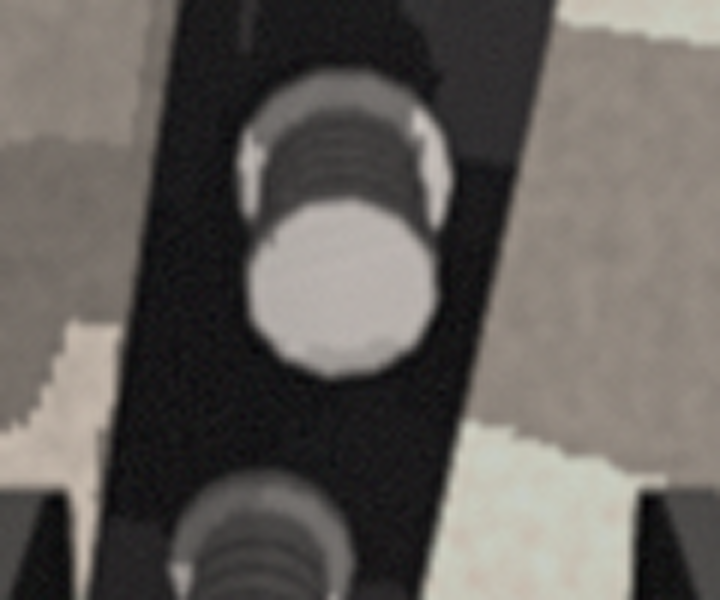

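Two candidates here: (278,222), with the larger and nearer top at the −y hole, is the long stud. (262,295) is the lower one, the spare. Locating the long stud's top and collar.

```bash
python3 - <<'E'
from h import *
import pickle
s=pickle.load(open("w4.pkl","rb"))
X=onz(s,278.2-.4,225-.4,.124);print(X, loc(X), "dia mm", 31.7/s["fx"]*(.3247-.124)*1e3)
# collar top centre, z=.010+.064+.006=.080: outline left 237,right 453, top 70 in crop
print(onz(s,345/6+221-.4,167/6+177-.4,.080))
E
```

```text
[ 0.51176649 -0.30128805  0.124     ] [ 460.81 -374.61  124.  ] dia mm 21.776766461594047
[ 0.51199539 -0.30297415  0.08      ]
```

```bash
python3 - <<'E'
from h import *
R=Rdown(A-np.pi)
bot.set_gripper(.046)
bot.move_linear([.5118,-.3015,.165],R,vel=.15)
f0=bot.get_wrist_force()
h=bot.move_linear([.5118,-.3015,.109],R,vel=.1,force_limit=4); bot.wait(.1)
print(h,bot.get_tool_pos(),bot.get_t()); f1=bot.get_wrist_force()
bot.set_gripper(.015,40); print(bot.get_finger_gap(),bot.get_tool_pos(),np.round(f1-f0,1),np.round(bot.get_wrist_force()-f1,1),bot.get_t())
h=bot.move_linear([.5118,-.3015,.175],R,vel=.12,force_limit=10); bot.wait(.1)
print(h,bot.get_tool_pos(),bot.get_finger_gap(),np.round(bot.get_wrist_force()-f0,1),bot.get_t())
s=bot.snapshot("wrist"); cv2.imwrite("pics/h.png",s["pixels"][:,:,::-1])
E
```

```text
False [ 0.51251795 -0.30175508  0.11007713] 17.175
0.023267513708206542 [ 0.51205976 -0.30167207  0.10982766] [-0.5  0.5  0.8] [ 0.1 -0.3  3.6] 17.5
False [ 0.5110202  -0.30117797  0.17356936] 0.023116101215265385 [-0.4  0.7 -0.1] 18.3
```

View pics/h.png

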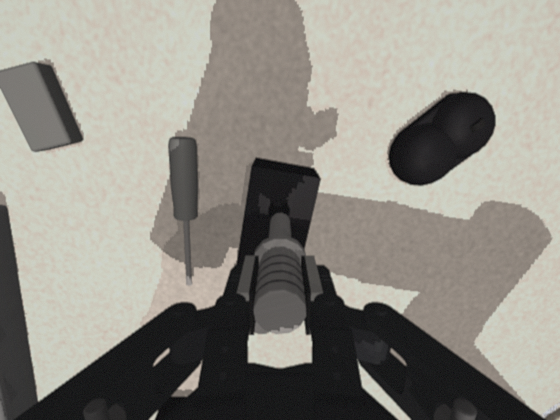

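The stud is held between the pads (grip at (280,300), gap 23 mm, wrist force steady). Carrying it high over the spare to above the rings.

```bash
python3 - <<'E'
from h import *
import pickle
R=Rdown(A-np.pi)
bot.move_linear([.5118,-.3015,.225],R,vel=.2)
bot.move_pose(W(XS,.0403,.225),R); print(bot.get_t(),loc(bot.get_tool_pos()))
bot.move_linear(W(XS,.0403,.187),R,vel=.12); bot.wait(.2); print(bot.get_t(),loc(bot.get_tool_pos()),bot.get_finger_gap(),np.round(bot.get_wrist_force(),2))
for n in ["wrist","scene"]:
    s=bot.snapshot(n); pickle.dump(dict(s),open(f"i_{n}.pkl","wb")); u,v=proj(s,W(XS,.0403,.087)); print(n,u,v); u,v=int(u),int(v)
    k=6; x0,y0=u-60,v-50; crop(s,f"pics/i_{n}.png",x0,y0,u+60,v+50,k); print(x0,y0)
E
```

```text
20.3417 [582.33  39.34 224.85]
21.0083 [583.02  40.3  188.11] 0.02298491471592845 [ 0.35  0.83 -1.43]
wrist 281.0545629264743 219.4708868449679
221 169
scene 339.33909921821794 220.5012881519382
279 170
```

View pics/i_wrist.png

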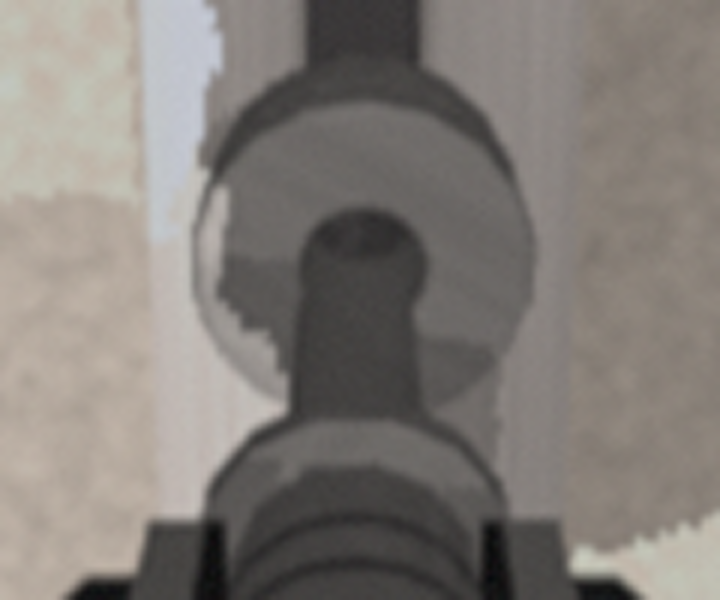

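View pics/i_scene.png

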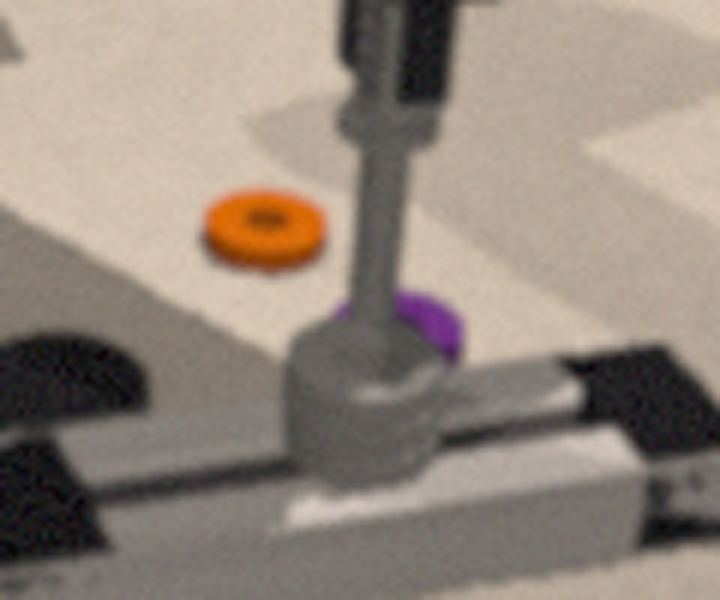

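```bash
python3 - <<'E'
from h import *
import pickle
sc=pickle.load(open("i_scene.pkl","rb")); w=pickle.load(open("i_wrist.pkl","rb"))
for z in (.188,.152,.088,.072):
    p=proj(sc,W(.583,.0403,z)); q=proj(w,W(.583,.0403,z)); print(z,"scene crop",np.round((p-[279,170]+.5)*6),"wrist crop",np.round((q-[221,169]+.5)*6))
q=proj(w,W(.582,.0403,.072)); print("hole",(q-[221,169]+.5)*6)
b=cv2.cvtColor(w["pixels"],cv2.COLOR_RGB2GRAY)[195:245,255:310]; b=np.clip((b.astype(float)-20)*2.6,0,255).astype(np.uint8)
cv2.imwrite("pics/j.png",cv2.resize(b,None,fx=12,fy=12,interpolation=cv2.INTER_CUBIC))
print((proj(w,W(.583,.0403,.088))-[255,195]+.5)*12,(q-[255,195]+.5)*12)
E
```

```text
0.188 scene crop [392.  14.] wrist crop [360. 748.]
0.152 scene crop [382. 123.] wrist crop [359. 535.]
0.088 scene crop [366. 304.] wrist crop [359. 308.]
0.072 scene crop [362. 347.] wrist crop [359. 269.]
hole [365.80898545 268.97787376]
[309.73899209 304.86685977] [323.61797091 225.95574751]
```

View pics/j.png

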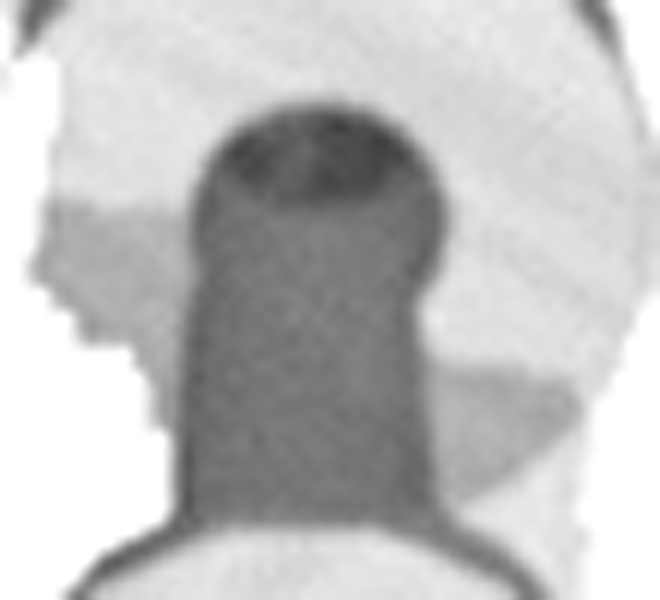

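Wrist crop: the shaft is centred at column 309 and the ring hole at 319. The foot is therefore about 0.7 mm too far in +x and right in y, with no tilt. Checking how steady the arm readings are before inserting.

```bash
python3 - <<'E'
from h import *
R=Rdown(A-np.pi)
for i in range(4): print(loc(bot.get_tool_pos()),np.round(bot.get_wrist_force(),2)); bot.wait(.05)
bot.move_linear(W(XS-.0003,.0403,.178),R,vel=.04)
for i in range(6): print(loc(bot.get_tool_pos()),np.round(bot.get_wrist_force(),2)); bot.wait(.05)
print(bot.get_t())
E
```

```text
[582.74  40.36 187.78] [-0.54  0.31 -1.92]
[582.61  40.37 187.61] [-0.39  0.14 -1.32]
[582.55  40.37 187.46] [ 0.57  0.09 -1.83]
[582.49  40.4  187.35] [ 0.59 -0.74 -0.62]
[581.84  40.2  177.44] [ 0.79  0.79 -1.71]
[582.07  40.27 177.73] [-0.26  0.75 -1.71]
[582.17  40.31 177.93] [ 0.28 -0.78 -0.61]
[582.23  40.32 178.08] [ 0.   -0.09 -1.13]
[582.23  40.31 178.12] [-0.17  0.19 -1.25]
[582.22  40.33 178.15] [ 0.58  0.02 -2.34]
21.9833
```

```bash
cat >> h.py <<'E'
R0=Rdown(A-np.pi); OFF=.0998  # foot z = TCP z - OFF
def down(x,y,foot,vel=.025,fl=4):
    h=bot.move_linear(W(x,y,foot+OFF),R0,vel=vel,force_limit=fl); bot.wait(.05)
    f=np.mean([bot.get_wrist_force() for _ in range(3)],0)
    print("hit" if h else "free","foot",loc(bot.get_tool_pos())-[0,0,OFF*1e3],"F",np.round([f@EX,f@EY,f[2]],1),"t",round(bot.get_t(),2),flush=True); return h
E
python3 - <<'E'
from h import *
x=XS-.0001
if not down(x,.0403,.062): down(x,.0403,.040)
print(bot.get_finger_gap())
s=bot.snapshot("scene"); crop(s,"pics/k.png",280,180,400,270,6)
E
```

```text
free foot [582.44  40.35  62.16] F [-0.5 -0.2 -1.7] t 22.83
free foot [582.45  40.3   40.22] F [ 0.3  0.5 -1.9] t 23.92
0.022937162816107297
```

View pics/k.png

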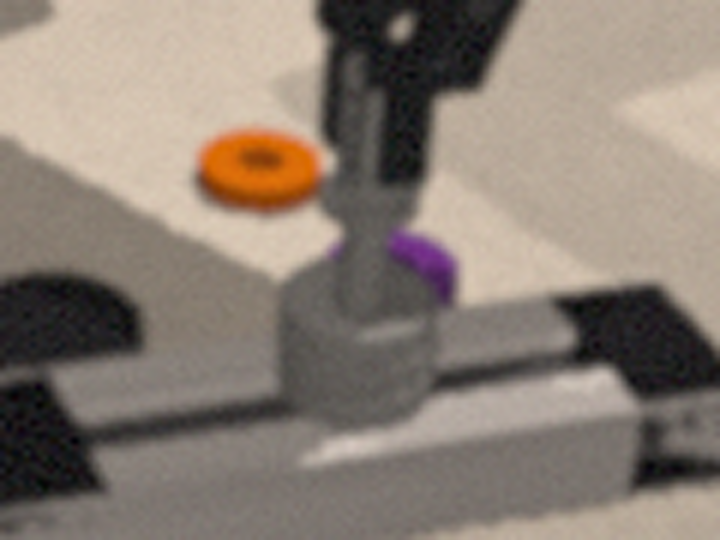

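The stud is through the rings without contact force (foot at 40; crop (365,250) shows the shaft in the stack). Now down into the slot to the strip, gently.

```bash
python3 - <<'E'
from h import *
down(XS,.0403,.024,vel=.02,fl=3)
E
```

```text
hit foot [582.39  40.22  27.92] F [-1.   0.7  5.6] t 24.62
```

The foot rests on the strip at height 27.9 with no hole here. Now hop-feeling along the slot in 1.5 mm steps.

```bash
cat >> h.py <<'E'
def probe(y,x=XS,fl=3,to=.0262):
    bot.move_linear(W(x,y,.0287+OFF),R0,vel=.03,force_limit=6)
    h=bot.move_linear(W(x,y,to+OFF),R0,vel=.012,force_limit=fl)
    p=loc(bot.get_tool_pos())-[0,0,OFF*1e3]; f=bot.get_wrist_force()
    print(round(y*1e3,1),"hit" if h else "free",p,np.round([f@EX,f@EY,f[2]],1),round(bot.get_t(),2),flush=True)
    return h,p
E
python3 - <<'E'
from h import *
bot.move_linear(W(XS,.0403,.0285+OFF),R0,vel=.03)
for y in np.arange(.0418,.0500,.0015):
    h,p=probe(y)
    if not h or p[2]<27.3: break
E
```

```text
41.8 hit [582.22  41.63  27.97] [-0.9 -0.1  4. ] 25.33
43.3 hit [582.37  43.24  27.98] [-0.8  0.4  4.4] 25.79
44.8 hit [582.3   44.71  27.97] [-0.8  0.3  4.1] 26.25
46.3 hit [582.28  46.22  28.  ] [-0.2  1.1  3.5] 26.71
47.8 hit [582.32  47.73  28.02] [-0.3  0.1  3.8] 27.17
49.3 hit [582.29  49.22  28.02] [-1.3  0.4  4. ] 27.62
```

```bash
python3 - <<'E'
from h import *
bot.move_linear(W(XS,.0493,.0287+OFF),R0,vel=.03)
bot.move_linear(W(XS,.0400,.0287+OFF),R0,vel=.04,force_limit=6)
for y in np.arange(.0388,.0240,-.0015):
    h,p=probe(y)
    if not h or p[2]<27.3: break
E
```

```text
38.8 hit [582.54  38.85  27.82] [-0.2  0.4  4.6] 28.72
37.3 hit [582.39  37.39  27.51] [-0.2  0.2  4.2] 29.18
35.8 free [582.18  35.71  25.72] [ 1.   0.5 -1.9] 29.78
```

Found it: partial sink at 37.3 (chamfer), free at 35.8. The chamfer geometry puts the hole near y' ≈ 35. Centre there and go down gently.

```bash
python3 - <<'E'
from h import *
bot.move_linear(W(XS,.0352,.0262+OFF),R0,vel=.03,force_limit=4); bot.wait(.05)
down(XS,.0352,.0215,vel=.02,fl=3)
E
```

```text
free foot [582.29  35.2   21.3 ] F [-0.1  1.  -2.4] t 30.52
```

```bash
python3 - <<'E'
from h import *
h=down(XS,.0352,.0105,vel=.03,fl=4)
if not h: down(XS,.0352,.0060,vel=.012,fl=3)
E
```

```text
free foot [582.33  35.17  10.23] F [-0.7  1.7 -2.8] t 31.08
hit foot [582.51  35.36   8.01] F [0.2 0.7 4.5] t 31.45
```

Foot at 8.01 mm, which is fully home with only light contact. Release, retreat and look.

```bash
python3 - <<'E'
from h import *
import pickle
bot.move_linear(W(XS,.0352,.0081+OFF),R0,vel=.01)
bot.set_gripper(.046); print(bot.get_t(),loc(bot.get_tool_pos()))
bot.move_linear(W(XS,.0352,.20),R0,vel=.12,force_limit=6); print(loc(bot.get_tool_pos()))
bot.move_linear(W(XS,.1,.24),R0,vel=.2); bot.wait(.2); print(bot.get_t(),np.round(bot.get_wrist_force(),2))
for n in ["wrist","scene"]:
    s=bot.snapshot(n); pickle.dump(dict(s),open(f"z_{n}.pkl","wb")); u,v=map(int,proj(s,W(XS,.0352,.09))); crop(s,f"pics/z_{n}.png",u-60,v-50,u+60,v+50,6)
    print(n,[(np.round((proj(s,W(XS,.0352,z))-[u-60,v-50]+.5)*6)) for z in (.122,.078,.072)])
s=bot.snapshot("top"); cv2.imwrite("pics/z_top.png",s["pixels"][:,:,::-1])
E
```

```text
32.1333 [582.17  35.04 107.58]
[581.79  35.11 199.11]
33.7833 [-0.72  0.22 -0.2 ]
wrist [array([364., 326.]), array([363., 303.]), array([363., 300.])]
scene [array([376., 217.]), array([366., 339.]), array([364., 355.])]
```

View pics/z_wrist.png

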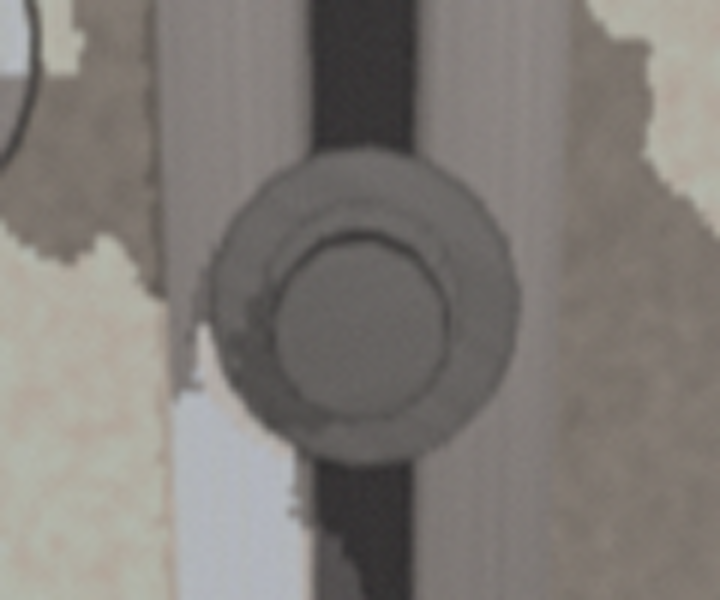

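View pics/z_scene.png

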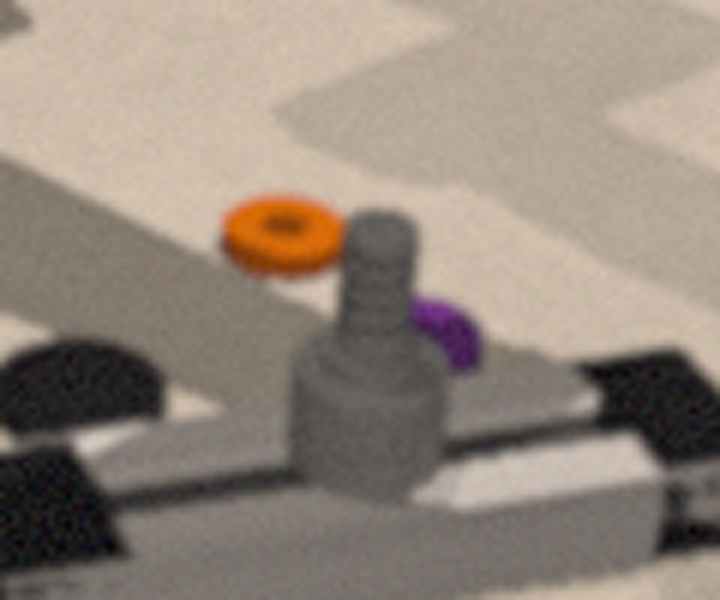

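View pics/z_top.png

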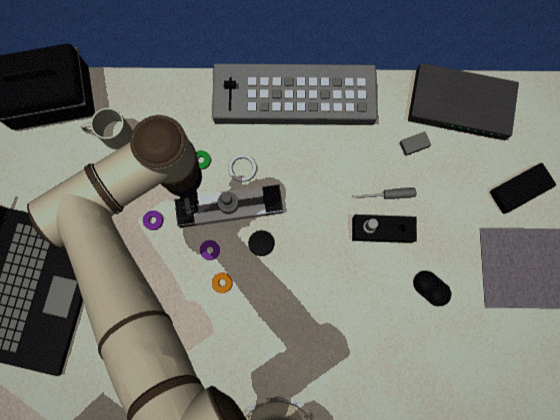

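The stud stands upright with its collar flat on the squared stack: grip top at scene crop (380,217), predicted (376,217). The spare is still parked at top (371,226) and the look-alikes are undisturbed. Handing in.

```bash
python3 - <<'E'
from h import *
print(bot.get_t(),np.round(bot.get_wrist_force(),1)); bot.hand_in()
E
```

```text
33.9333 [0.  0.2 0.5]
the job is handed in; nothing more can be done
```

The job is done and handed in at 33.9 s, well inside the 72 s limit. The long stud stands fully home through all three rings.

- **Rings:** I squared them with two light 20 N jaw closures, first along the rail and then across it. A wrist picture showed all three concentric and over the slot, within about half a millimetre.
- **Stud:** It passed through the rings and into the slot with no contact force.
- **Socket:** I felt along the strip in 1.5 mm steps, stopping each time the force rose by 3 N, with peak readings of about 4–6 N. The socket is about 2.5 mm from the rail's middle, and the stud went down it freely until the collar touched, with the foot at height 8.0 mm.
- **Last checks:** After letting go, the wrist and scene pictures show the stud upright with its collar flat on the stack. The top of its grip was within about 1 px of where it should be. The spare is still parked and the look-alikes are untouched. The gripper is clear, with the wrist force near zero.

One measurement disagreed: the end caps measured 65 mm wide in the wrist pictures, against the 70 mm given. Their centre line still agreed with the slot's, so it did not affect the job. The arm also took about 0.2 s to settle to within roughly 0.1 mm after each move, and I waited for that at the insertion.

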